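# Open both leaves of the ticket stock cabinet

## Task

Open up both leaves of the small grey double-door cabinet on the desk. First swing the lapping left-hand door wide open by its pull, to about a right angle; then push the thumb tab of the flush bolt, which this uncovers on the edge of the right-hand door, all the way down, so that the right-hand door is freed and springs ajar by itself. Leave the left-hand door wide open.

Things in the scene. Friction and masses are not known exactly. Their poses are not given: they have to be found in the camera images.
- cabinet: Fixed grey sheet-steel cabinet, carcass 110 deep x 220 wide, roof at z 165 mm. Origin: centre of its underside on the desk; +x to its back, +y to its left seen from the robot. Both doors hang before its front plane x -55, z 23 to 164. A steel keeper stands on the roof's front at x -89 to -25, y -41 to -11, up to z 174. A 22 mm pack of cards lies on the roof's rear left.
- active_hinge (a point): Left door's vertical hinge axis, at desk height: cabinet x -55, y +110 mm. The left (active) door is a hollow pan open at its back; shut, its front sheet is at cabinet x -95 and laps 12 mm over the right (passive) door, whose hinge axis is at cabinet x -55, y -110 and front at x -90.
- active_door (a joint): Left door's angle in rad: 0 shut, grows as its free edge swings toward the robot (clockwise from above), stop at 1.9. It may start up to 0.06 ajar. No latch; light friction (0.05 N m), stays where it is left.
- active_pull (a point): Grip point on the left door's pull, on the axis of a round upright steel bar 10 mm thick, 18 mm below its top (z 158 mm). The bar is 78 mm tall, axis 32 mm before the door's front, with a round post to the door at each end. Door shut: cabinet x -127, y +30, z 140. Axes are the door's: x into the cabinet when shut, y toward the hinge. The right door has a like pull at cabinet y -60.
- bolt_tab (a point): Centre of the top face of the bolt's flat steel thumb tab, 26 (cabinet x) x 32 (y) x 8 mm thick, at the right door's edge, behind the left door: covered while that is shut, free from above and in front once it is open. At cabinet x -77, y +28, z 148 mm with the bolt up; z 128 pushed home. It moves with the right door.
- bolt (a joint): Travel of the flush bolt in m: 0 is up, its rod in the keeper on the roof, locking the right door; grows as the tab is pushed straight down, stop at 0.020. It clears the keeper after about 0.010. Friction 3 N, no spring: it stays where it is left.
- passive_door (a joint): Right door's angle in rad: 0 shut, grows as its free edge swings toward the robot (anticlockwise from above). A weak spring (about 0.08 N m) pushes it to about 0.35 to 0.4 once the bolt is drawn and nothing holds the tab.

How it is judged (in metres and radians):
On the way, in this order (a step that is already met when the one before it is completed fails the run):
1. the left door is swung wide open (over 1.2 rad) while the bolt is still up (value of joint active_door above 1.2 rad and value of joint bolt below 0.006 m), for 0.2 s.
2. the bolt is pushed down, over 15 mm of its 20 mm (value of joint bolt above 0.015 m), for 0.2 s.
At the end, for the whole second after the job is handed in: The left door stands open over 1.2 rad (69 degrees), the bolt is down by over 15 mm and the right door stands ajar by over 0.15 rad (value of joint active_door above 1.2 rad and value of joint bolt above 0.015 m and value of joint passive_door above 0.15 rad); the robot touches nothing.
It also fails if it takes over 51 s, if anything falls off the work surface, if the arm or the gripper's body presses on something with over 40 N, if the wrist force passes 120 N, or if a joint passes its speed limit or range.

## Robot

A 6-joint arm with a two-finger parallel gripper is mounted at the origin on a cart in front of the work surface, level with it; the furniture and walls round the work are solid. World frame = base frame: x ahead of the robot, y to its left, z up, the work surface at z = 0. Lengths are in mm, angles in rad, forces in N, time in s.
With the tool pointing down it reaches from about 350 to 975 mm from the base axis. Payload 4.9 kg.
Tool frame: the origin (TCP) lies at the very end of the fingers, on their centre line; the grasp point (between the pads) lies 19 mm behind it (env.grip_point_offset is the distance from the TCP to the grasp point, in mm); z points along the fingers, y is the line along which they close (so a half turn about z gives the same grasp; the last joint's range is limited). The gripper opens to 85 mm and grips with 20 to 120 N. Pads are 22 mm wide; open, the fingers measure 114 mm over their backs; the gripper's body (76 mm by 85 mm) begins 54 mm behind the grasp point. The pads swing forward as they close: fully open they stand 13 mm farther back than shut.
Start: joints at [-1.401, 0.053, 1.613, -0, 1.476, -0.119], TCP at [177.996, -599.098, 231.304] pointing down, gripper open.
Joint ranges: [-3.01, 3.01], [-1.01, 2.22], [0.06, 2.58], [-1.02, 4.17], [0.09, 2.62], [-3.14, 3.14]. Speed limits (rad/s): [2.57, 2.57, 3.14, 3.14, 3.14, 3.14].

## Interface

Orientations are given as a rotation vector (axis times angle).
In Python, from bench import env gives the robot as it stands.
- The arm moves only by the tool jog_arm, never from a script. Its arguments are lists of equal length, an entry for each row: "offset": the shift along the world's x, y, z in mm, a list of three; "turn": the turn about the world's z in rad. A call has 1 to 12 rows; each row is the pose to reach, as a shift and turn from the pose commanded when the call began; what a row does not reach only later rows make up. A row lasts 1/8 s, in which the tool goes at most 62.5 mm and 10.7 degrees, less where a joint would pass 70% of its speed; a pose out of reach is approached as far as the arm can. A call with a gripper value outside its range is refused whole. "jaw" is the closure, from -1 (fully open) to 1 (shut), set as the call begins (left out, the last holds). The fingers move at their own pace and stop on an object; "squeeze" is the grip in N (left out, the last holds). Time passes only in rows, so rows that repeat a pose let the fingers close. It gives the time, the measured TCP pose, the force, the opening and the grip force at its end, in the units of the state.
- env.sense(): the state, without advancing time (a new reading comes with each control period).
- env.capture(name): name is "scene" or "side" or "wrist"; returns a dict with "frame" (400x640x3 uint8, red, green, blue), "fov_y" (degrees; the focal length in pixels is half the picture's height over the tangent of half this angle, whatever the lens; pixels are square), "cx", "cy" (the principal point, pixels), "k1" (the pictures are not rectified: a ray, as slopes to the right and down, at radius r is drawn at 1 + k1 r^2 times it, then the intrinsics apply), "R" (3x3) and "t" (3): a world point X has camera coordinates R X + t. Camera axes: x right, y down, z forward; pixel columns grow to the right and rows downward; lengths in mm; the calibration is good to about 2 mm. A picture is of the moment at which its call begins. There is no depth.
- env.sign_off(): hands the job in; it is judged then, once.
The state is a dict: "clock": time; "joints": joint angles; "dq": joint speeds; "joint_torque": joint torques, N m; "ee_pos": TCP position; "tcp_rot": TCP orientation; "ft_force": force on the tool from outside, world axes, zero at the start; "ft_torque": the same for the moment, N m; "finger_gap": finger opening in mm; "finger_force": force on a finger pad.
Only numpy, scipy, OpenCV 4.12 (cv2) and the standard library are available. Lean on these libraries where they do the work, as an engineer would, in place of code of your own. Each camera call takes 0.05 s, during which the arm holds its last target. There are 200 camera calls.

## Working session

There is one attempt and no reset: what is moved stays moved. The work goes in short steps, Python scripts to look and compute and a tool call to move; the robot and the scene stay as the last step left them, time stands still between calls to the robot, and variables do not carry over. Pictures are saved under pics/ and viewed, at most 10 in all, crops included, and the job is handed in when it is done.

Besides the shell and the picture viewer there is one more tool, called by a JSON object that holds its "fn" and its "kwargs". jog_arm: Moves the arm, as the interface text tells. Its arguments: {"type":"object","properties":{"offset":{"type":"array"},"turn":{"type":"array"},"jaw":{"type":"number"},"squeeze":{"type":"number"}},"required":["offset","turn"]}

```bash
mkdir -p pics; ls
python3 - <<'E'
from bench import env
import cv2, numpy as np
for n in ("scene","side"):
    c=env.capture(n); cv2.imwrite(f"pics/{n}0.png",c["frame"][:,:,::-1])
    print(n,{k:np.round(v,4).tolist() for k,v in c.items() if k!="frame"})
    np.savez(f"{n}0.npz",**c)
print(env.sense())
E
```

```text
pics
scene {'fov_y': 45.0068, 'cx': 315.3432, 'cy': 203.005, 'k1': -0.0123, 'R': [[-0.8406, -0.5416, 0.0063], [-0.3843, 0.5883, -0.7115], [0.3816, -0.6005, -0.7026]], 't': [598.2806, 229.4119, 770.9931]}
side {'fov_y': 52.9675, 'cx': 320.3016, 'cy': 200.9652, 'k1': -0.0621, 'R': [[-0.7651, -0.6438, 0.0101], [-0.2491, 0.2815, -0.9267], [0.5938, -0.7115, -0.3758]], 't': [577.0036, 223.9435, 627.5746]}
{'clock': 0.1, 'joints': array([-1.40101241e+00,  5.32799407e-02,  1.61418233e+00, -3.93888389e-07,
        1.47600588e+00, -1.18997294e-01]), 'dq': array([-1.74871730e-03, -1.56088411e-03, -1.90183430e-03,  8.22058417e-04,
        2.95045669e-05, -9.75616285e-04]), 'joint_torque': array([-7.81183826e-04, -3.94904244e+01, -3.71365643e+01, -2.30302776e-04,
        3.85642677e-03, -7.48483558e-06]), 'ee_pos': array([ 177.89396542, -598.54746225,  230.17740513]), 'tcp_rot': array([-3.10704515e+00, -4.51772174e-01,  7.53718749e-05]), 'ft_force': array([ 0.60121941, -0.20040388, -0.23662108]), 'ft_torque': array([-0.00145994, -0.04711888,  0.03112206]), 'finger_force': 0.0, 'finger_gap': 85.1901337908198}
```

View pics/scene0.png

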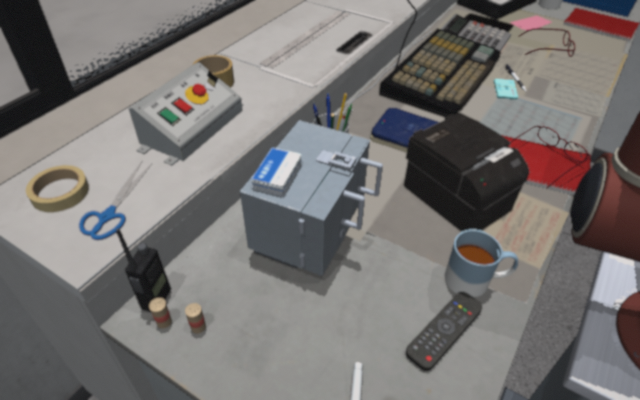

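View pics/side0.png

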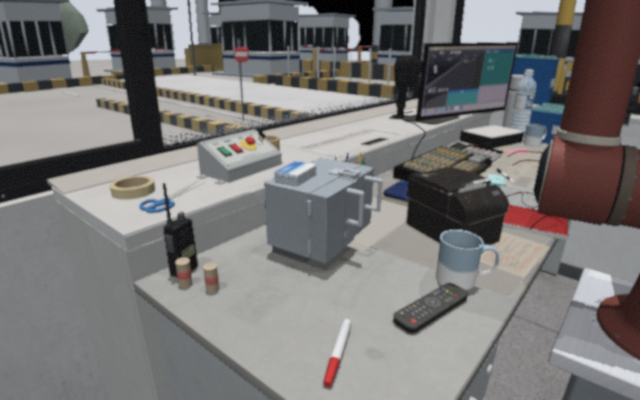

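Run:
```python
import cv2
a=cv2.imread("pics/scene0.png")[110:280,230:390]; b=cv2.imread("pics/side0.png")[145:275,255:390]
cv2.imwrite("pics/c1.png",cv2.resize(a,None,fx=3.5,fy=3.5,interpolation=cv2.INTER_CUBIC))
cv2.imwrite("pics/c2.png",cv2.resize(b,None,fx=4,fy=4,interpolation=cv2.INTER_CUBIC))
```

```text
(no output)
```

View pics/c1.png

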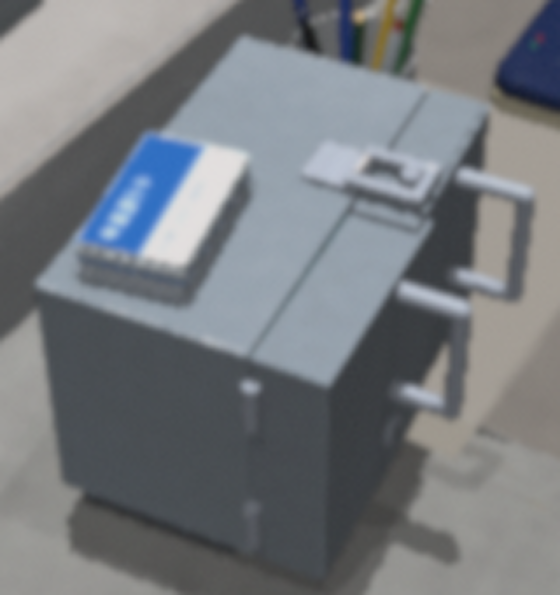

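View pics/c2.png

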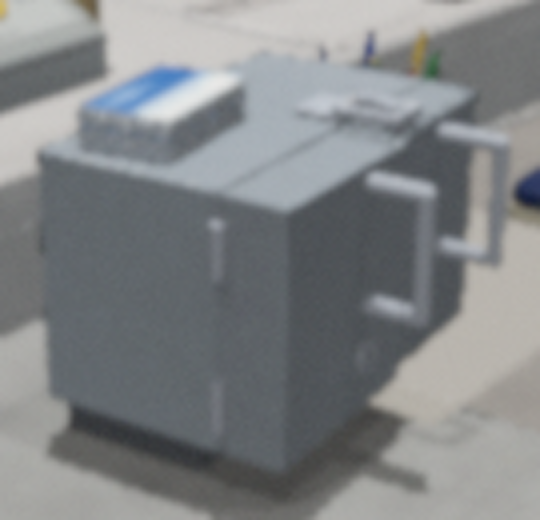

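```bash
cat > h.py <<'E'
import numpy as np
def proj(c,X):
    p=np.asarray(X)@c["R"].T+c["t"]; s=p[:,:2]/p[:,2:]
    s=s*(1+c["k1"]*(s**2).sum(1,keepdims=True)); f=200/np.tan(np.radians(c["fov_y"]/2))
    return s*f+[c["cx"],c["cy"]]
def rz(a): return np.array([[np.cos(a),-np.sin(a),0],[np.sin(a),np.cos(a),0],[0,0,1]])
def door(P,q):  # left door, cabinet frame
    h=np.array([-55,110,0]); return (np.asarray(P,float)-h)@rz(-q).T+h
def world(P,x,y,a): return np.asarray(P,float)@rz(a).T+[x,y,0]
E
python3 - <<'E'
from h import *
from scipy.optimize import least_squares
cs=[dict(np.load(f"{n}0.npz")) for n in("scene","side")]
D=[ # P, isdoor, scene px, side px
((55,-110,165),0,(245,37),(262,55)),((55,110,165),0,(38,285),(40,150)),((-55,110,165),0,(247,357),(222,192)),
((-90,-110,164),0,(488,112),(475,92)),((-55,-110,165),0,(422,92),None),
((-95,110,164),1,(330,386),(288,211)),((-95,110,23),1,(325,578),(285,470)),
((-127,30,158),1,(466,300),(432,186)),((-127,30,80),1,(453,410),(424,320))]
def res(p):
    r=[]
    for P,d,*px in D:
        W=world(door([P],p[3]) if d else [P],*p[:3])
        for i,(c,o) in enumerate(zip(cs,px)):
            if o: r.append(proj(c,W)[0]-(np.array(o)/(3.5,4)[i]+((230,110),(255,145))[i]))
    return np.array(r)
s=least_squares(lambda p:res(p).ravel(),[700,0,0,0.03],loss="soft_l1",x_scale=[100,100,1,1])
print(s.x,np.round(res(s.x),1).tolist())
x,y,a,q=s.x
for Q in [q,.3,.6,.9,1.2,1.5,1.57]: print(Q,world(door([(-127,30,140)],Q),x,y,a).round(),"freetop",world(door([(-95,-12,164)],Q),x,y,a).round())
print(world([(-77,28,148),(-55,110,0),(-55,-110,0),(-122,-60,140)],x,y,a).round(1))
E
```

```text
[6.66855982e+02 1.21279678e+02 1.50144924e-01 2.08708720e-03] [[-1.4, -0.7], [0.2, -1.1], [-1.0, 0.0], [-0.8, 0.0], [0.7, -0.3], [-0.8, 0.1], [0.7, -2.5], [0.8, -0.3], [1.7, -2.0], [0.6, -0.4], [0.8, 0.0], [0.4, 0.6], [0.3, 1.3], [-0.7, 0.2], [-0.7, -0.1], [-0.3, 1.1], [-0.6, 2.0]]
0.002087087197066849 [[537. 132. 140.]] freetop [[574.  95. 164.]]
0.3 [[513. 153. 140.]] freetop [[538. 107. 164.]]
0.6 [[496. 181. 140.]] freetop [[507. 129. 164.]]
0.9 [[489. 212. 140.]] freetop [[484. 160. 164.]]
1.2 [[491. 244. 140.]] freetop [[470. 196. 164.]]
1.5 [[502. 275. 140.]] freetop [[468. 234. 164.]]
1.57 [[506. 281. 140.]] freetop [[469. 243. 164.]]
[[586.5 137.4 148. ]
 [596.  221.8   0. ]
 [628.9   4.3   0. ]
 [555.2  43.7 140. ]]
```

{"fn": "jog_arm", "kwargs": {"offset": [[0,0,20],[10,20,45],[25,50,70],[42,90,80],[62,130,80],[82,170,80],[102,210,80],[122,250,80],[142,290,80],[160,325,80],[173,350,80],[180,365,80]], "turn": [0,0.1,0.25,0.4,0.55,0.7,0.85,1.0,1.15,1.3,1.42,1.5], "jaw": -0.3}}

```text
clock: 1.6
ee_pos: [358.6, -233.0, 313.1]
tcp_rot: [1.96, 2.452, -0.0]
ft_force: [0.1, -0.3, -0.5]
finger_gap: 55.6
finger_force: 0.0
```

{"fn": "jog_arm", "kwargs": {"offset": [[8,20,0],[22,50,0],[40,90,0],[60,130,0],[80,170,0],[100,210,0],[120,250,0],[140,290,0],[157,325,0],[170,350,0],[179,366,0],[179,366,0]], "turn": [0.08,0.2,0.35,0.5,0.65,0.8,0.95,1.1,1.25,1.4,1.5,1.5]}}

```text
clock: 3.1
ee_pos: [537.3, 132.7, 312.5]
tcp_rot: [-0.232, 3.132, -0.0]
ft_force: [0.4, 0.1, 0.6]
finger_gap: 55.2
finger_force: 0.0
```

Run:
```python
from bench import env
import cv2, numpy as np
from h import *
c=env.capture("wrist"); f=c["frame"][:,:,::-1].copy()
P=(666.9,121.3,.150)
pts=np.r_[world(door([(-127,30,158),(-127,30,80),(-95,110,164)],.002),*P),world([(-90,-110,164),(-55,-110,165),(-55,110,165),(-122,-60,158),(55,110,165)],*P)]
for u in proj(c,pts): cv2.drawMarker(f,tuple(int(v) for v in u.round()),(0,0,255),0,8,1)
print(proj(c,pts).round(1).tolist(),env.sense()["joints"].round(2))
cv2.imwrite("pics/w1.png",f)
```

```text
[[320.7, 186.2], [321.1, 170.3], [407.0, 221.2], [170.2, 227.0], [174.6, 261.7], [404.3, 261.0], [222.9, 191.9], [397.5, 356.5]] [ 0.11 -0.15  1.68 -0.    1.62 -1.61]
```

View pics/w1.png

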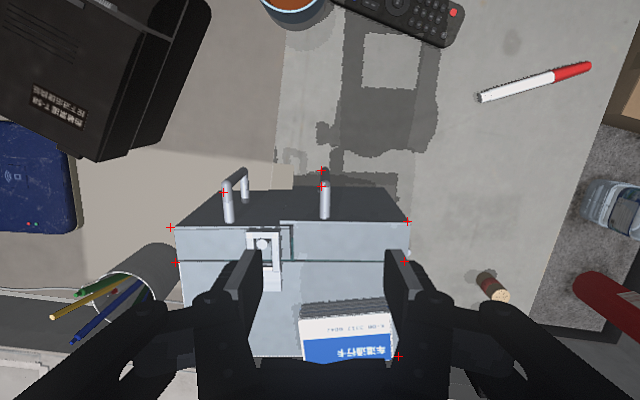

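{"fn": "jog_arm", "kwargs": {"offset": [[0,1,-15],[0,3,-40],[0,3,-70],[0,3,-100],[0,3,-130],[0,3,-155],[0,3,-175],[0,3,-186],[0,3,-189],[0,3,-189]], "turn": [0,0,0,0,0,0,0,0,0,0]}}

```text
clock: 4.4
ee_pos: [537.5, 134.9, 123.0]
tcp_rot: [-0.231, 3.132, 0.0]
ft_force: [-0.3, -0.4, -0.2]
finger_gap: 55.5
finger_force: 0.0
```

{"fn": "jog_arm", "kwargs": {"offset": [[0,0,0],[0,0,0],[0,0,0],[0,0,0],[0,0,0],[0,0,0],[0,0,0],[0,0,0]], "turn": [0,0,0,0,0,0,0,0], "jaw": 1, "squeeze": 30}}

```text
clock: 5.4
ee_pos: [537.3, 134.7, 122.9]
tcp_rot: [-0.231, 3.132, -0.001]
ft_force: [-2.6, -2.9, 5.4]
finger_gap: 9.5
finger_force: 29.5
```

{"fn": "jog_arm", "kwargs": {"offset": [[-3,2,0],[-7,5,0],[-13,10,0],[-18,15,0],[-24,21,0],[-29,28,0],[-33,35,0],[-37,42,0],[-41,49,0],[-41,49,0]], "turn": [-0.035,-0.075,-0.15,-0.225,-0.3,-0.375,-0.45,-0.525,-0.6,-0.6]}}

```text
clock: 6.65
ee_pos: [497.5, 185.0, 122.9]
tcp_rot: [0.704, 3.057, 0.005]
ft_force: [4.3, 0.7, 0.2]
finger_gap: 9.1
finger_force: 29.6
```

{"fn": "jog_arm", "kwargs": {"offset": [[-2,8,0],[-4,15,0],[-7,31,0],[-7,47,0],[-5,63,0],[-3,71,0],[-1,79,0],[2,86,0],[6,94,0],[10,100,0],[10,100,0]], "turn": [-0.075,-0.15,-0.3,-0.45,-0.6,-0.675,-0.75,-0.825,-0.9,-0.97,-0.97]}}

```text
clock: 8.02
ee_pos: [508.9, 283.0, 122.9]
tcp_rot: [2.048, 2.375, 0.004]
ft_force: [8.9, -6.2, 0.5]
finger_gap: 8.9
finger_force: 29.8
```

{"fn": "jog_arm", "kwargs": {"offset": [[-1,1,0],[-1,1,0],[-1,1,0],[-1,1,0],[-1,1,0],[-1,1,0]], "turn": [0,0,0,0,0,0], "jaw": -0.3}}

```text
clock: 8.78
ee_pos: [505.0, 284.9, 122.3]
tcp_rot: [2.051, 2.38, 0.0]
ft_force: [0.3, 0.3, -0.4]
finger_gap: 55.5
finger_force: 0.0
```

{"fn": "jog_arm", "kwargs": {"offset": [[0,0,10],[0,0,30],[0,0,60],[0,0,95],[0,0,130],[0,0,155],[10,-20,165],[25,-50,165],[45,-90,165],[60,-120,165],[70,-138,165],[75,-145,165]], "turn": [0,0,0,0,0.1,0.25,0.4,0.55,0.7,0.85,1.0,1.15]}}

```text
clock: 10.28
ee_pos: [580.8, 138.7, 289.4]
tcp_rot: [0.422, 3.111, 0.001]
ft_force: [0.0, -0.3, 0.1]
finger_gap: 55.5
finger_force: 0.0
```

{"fn": "jog_arm", "kwargs": {"offset": [[0,0,0],[0,0,0],[0,0,0],[0,0,0],[0,0,0],[0,0,0]], "turn": [0.1,0.22,0.34,0.42,0.42,0.42], "jaw": 1}}

```text
clock: 11.02
ee_pos: [580.1, 139.9, 288.3]
tcp_rot: [-0.229, 3.132, 0.0]
ft_force: [-0.1, 0.3, -0.2]
finger_gap: -0.1
finger_force: 0.0
```

Run:
```python
from bench import env
import cv2, numpy as np
from h import *
P=(666.9,123,.150)
o=[]
for n in ("scene","wrist"):
    c=env.capture(n); f=c["frame"][:,:,::-1].copy()
    T=world([(-77,28,148),(-90,12,148),(-64,12,148),(-64,44,148),(-90,44,148)],*P)
    print(n,proj(c,T).round(1).tolist())
    for u in proj(c,T[1:]): cv2.circle(f,tuple(int(v) for v in u.round()),1,(0,0,255),-1)
    o.append(f[100:300,200:420] if n=="scene" else f[130:330,210:430])
cv2.imwrite("pics/b.png",cv2.resize(np.hstack(o),None,fx=1.8,fy=1.8,interpolation=cv2.INTER_CUBIC))
```

```text
scene [[333.7, 191.4], [344.5, 187.7], [330.3, 183.3], [322.8, 195.2], [337.3, 199.7]]
wrist [[319.2, 197.8], [300.7, 183.5], [301.4, 211.9], [337.2, 211.7], [337.4, 183.3]]
```

View pics/b.png

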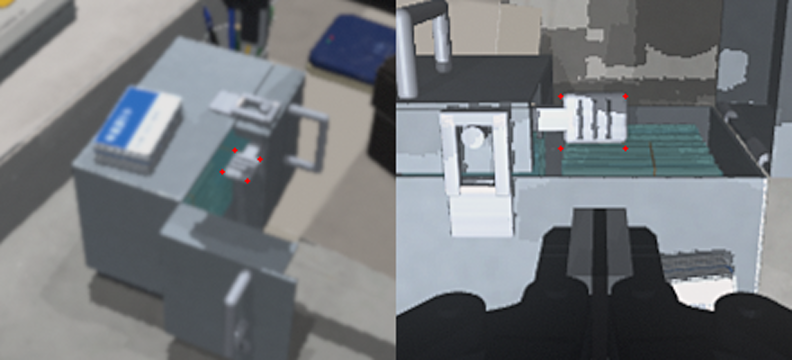

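{"fn": "jog_arm", "kwargs": {"offset": [[1,0,-15],[3,0,-40],[4,0,-70],[4,0,-95],[4,0,-115],[4,0,-128],[4,0,-134],[4,0,-138],[4,0,-141],[4,0,-144]], "turn": [0,0,0,0,0,0,0,0,0,0]}}

```text
clock: 12.38
ee_pos: [584.7, 140.1, 144.5]
tcp_rot: [-0.231, 3.131, 0.0]
ft_force: [-0.5, -0.1, 3.3]
finger_gap: 0.1
finger_force: 1.4
```

{"fn": "jog_arm", "kwargs": {"offset": [[0,0,-2],[0,0,-4],[0,0,-6],[0,0,-8],[0,0,-10],[0,0,-12],[0,0,-13],[0,0,-13]], "turn": [0,0,0,0,0,0,0,0]}}

```text
clock: 13.38
ee_pos: [583.8, 139.8, 130.0]
tcp_rot: [0.231, -3.133, 0.0]
ft_force: [-0.8, -0.1, 1.1]
finger_gap: -0.1
finger_force: 0.7
```

Contact as expected (about 3 N). Finish the travel, then rise.

{"fn": "jog_arm", "kwargs": {"offset": [[0,0,-1],[0,0,-2],[0,0,-3],[0,0,-3],[0,0,-3],[0,0,-3]], "turn": [0,0,0,0,0,0]}}

```text
clock: 14.12
ee_pos: [584.4, 140.0, 127.9]
tcp_rot: [-0.231, 3.132, 0.0]
ft_force: [-1.6, 0.1, 5.6]
finger_gap: -0.3
finger_force: 2.6
```

{"fn": "jog_arm", "kwargs": {"offset": [[0,0,8],[0,0,25],[0,0,50],[0,0,80],[0,0,110],[0,0,140],[0,0,155],[0,0,160],[0,0,160],[0,0,160],[0,0,160],[0,0,160]], "turn": [0,0,0,0,0,0,0,0,0,0,0,0]}}

```text
clock: 15.62
ee_pos: [583.8, 139.9, 286.7]
tcp_rot: [0.231, -3.132, 0.0]
ft_force: [-0.1, -0.3, -0.7]
finger_gap: 0.0
finger_force: 0.0
```

Run:
```python
from bench import env
import cv2, numpy as np
o=[]
for n in ("scene","wrist"):
    f=env.capture(n)["frame"][:,:,::-1]
    o.append(f[100:300,200:420] if n=="scene" else f[130:330,160:380])
cv2.imwrite("pics/e.png",cv2.resize(np.hstack(o),None,fx=1.8,fy=1.8,interpolation=cv2.INTER_CUBIC))
```

```text
(no output)
```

View pics/e.png

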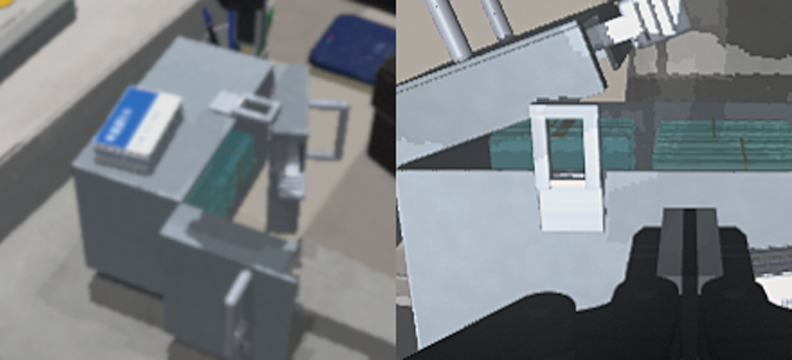

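The right door has sprung ajar by roughly 0.35 rad, with its free edge and tab at about (640, 25) in the wrist crop. The bolt is down, the left door stands at about 90°, and the gripper is clear.

```bash
python3 -c "
from bench import env
print(env.sign_off())"
```

```text
the job is handed in; nothing more can be done
None
```

The left door is open at about 90°, the bolt is pushed down its full travel (tab stopped at z 128), and the right door has sprung ajar by about 0.35 rad, judging from the last pictures; the gripper was clear and I handed the job in at about 16 s, but the sign-off returned no verdict.

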